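Square a row of specimen blocks against a sprung stop

ROBOT

A 7-joint arm with a two-finger parallel gripper is mounted at the origin on the work surface. World frame = base frame: x ahead of the robot, y to its left, z up, the work surface at z = 0. Lengths are in m, angles in rad, forces in N, time in s.
With the tool pointing down it reaches from about 0.4 to 0.925 m from the base axis. Payload 5.6 kg.
Tool frame: the origin (TCP) lies midway between the tips of the shut fingers; the grasp point (between the pads) lies 19 mm behind it; y points along the fingers, z is the direction in which the jaws open and shut, and the axes are right-handed (so a half turn about y gives the same grasp; the last joint's range is limited). The gripper opens to 85 mm and grips with 20 to 120 N. Pads are 22 mm wide; open, the fingers measure 114 mm over their backs; the gripper's body (76 mm by 85 mm) begins 54 mm behind the grasp point. The pads swing forward as they close: fully open they stand 13 mm farther back than shut.
Start: joints at [1.207, 0.468, -0.012, 1.603, 0.006, 1.071, -0.056], TCP at [0.205, -0.617, 0.231] pointing down, gripper open.
Joint ranges: [-2.53, 2.53], [-0.31, 2.02], [-1.57, 1.55], [0.28, 2.44], [-1.29, 4.43], [0.15, 1.84], [-2.92, 2.92]. Speed limits (rad/s): [2.57, 2.57, 3.14, 3.14, 3.14, 3.14, 3.14].

INTERFACE

Orientations are given as a rotation vector (axis times angle).
In Python, from plant import bot gives the robot as it stands.
- The arm moves only by the tool send_rows, never from a script. Its argument "commands" is a list of rows, each a list of 3 entries, a list of its own where there are three numbers: the closure, from 0 (fully open) to 1 (shut), then the shift along the tool's x, y, z in mm, then the turn, a rotation vector about the tool's x, y, z in degrees. In form: [[grip, [x, y, z], [wx, wy, wz]], ...]. A call has 1 to 20 rows; each row is the pose to reach, as a shift and turn from the pose measured when the call began, along the tool's axes at that moment; what a row does not reach only later rows make up. A row lasts 1/12 s, in which the tool goes at most 41.7 mm and 7.16 degrees, less where a joint would pass 70% of its speed; a pose out of reach is approached as far as the arm can. A call with a gripper value outside its range is refused whole. The fingers move at their own pace and stop on an object; "squeeze" is the grip in N (left out, the last holds). Time passes only in rows, so rows that repeat a pose let the fingers close. It gives the time, the measured TCP pose, the force and the opening at its end, in the units of the state.
- bot.sense(): the state, without advancing time (a new reading comes with each control period).
- bot.capture(name): name is "scene" or "top"; returns the picture (480x640x3 uint8, red, green, blue); there is no depth.
- bot.camera_model(name): a dict with "mtx" (3x3 intrinsics, pixels), "R" (3x3) and "t" (3): a world point X has camera coordinates R X + t. Camera axes: x right, y down, z forward; pixel columns grow to the right and rows downward; lengths in m; the calibration is good to about 2 mm. A picture is of the moment at which its call begins. camera_model takes no time and is no camera call.
- bot.sign_off(): hands the job in, once; it reports no verdict.
Trained networks look in the newest picture that a camera, given by its name, has taken for a name from the list of things; names that differ only in an ending like _2 or _b are one class to them, and where a whole thing is asked for, a point or a joint stands for the part that bears it (a point fixed in the world has none). Each returns a list of dicts, best first, with "score" (0 to 1); they miss things now and then, are a little off and sometimes report something else, mostly with a low value. They report only what shows in the picture. A call takes as long as a camera call. They do not tell look-alikes from the thing itself.
- bot.boxes_of(camera, query): "location" ([row, column] in pixels, amid what is visible of it).
- bot.pinpoint(camera, query): "location" ([row, column] in pixels: a listed point, or the origin of a listed thing).
The state is a dict: "time_s": time; "joint_positions": joint angles; "qvel": joint speeds; "tau": joint torques, N m; "position": TCP position; "tcp_rot": TCP orientation; "contact_force": force on the tool from outside, world axes, zero at the start; "ft_torque": the same for the moment, N m; "grip_width": finger opening in m.
Only numpy, scipy, OpenCV 4.12 (cv2) and the standard library are available. Lean on these libraries where they do the work, as an engineer would, in place of code of your own. Each camera call takes 0.05 s, during which the arm holds its last target. There are 200 camera calls.

TASK

Lift the straightedge by its blue handle and, with its dark front face, push the four amber specimen blocks together in one row against the white sprung stop of the grey alignment fixture. Press gently but firmly by feel, with about 8 newtons and never more than 12, so that every block sits square and flush, and keep up the press for half a second. Then back off and lay the straightedge flat on its blue mat again as it lay before, leave the row in place, and do not touch the blocks by hand or disturb the dishes and the bottle.

Things in the scene. Friction and masses are not known exactly. Their poses are not given: they have to be found in the camera images.
- straightedge: Aluminium straightedge, 0.25 kg, lying flat on the mat. Bar 210 mm long (its y), x from -10 to +24 mm, 14 mm high. A blue upright handle stands on it, centred on the origin: 16 mm thick (x), 50 mm wide (y), from 14 to 61 mm above the underside. Origin at the underside below the middle of the handle; z up.
- working_face (a point): Middle of the straightedge's dark flat front face, which does the pushing: 24 mm ahead (x) of the straightedge's origin and 7 mm above its underside.
- mat: Thin blue mat fixed to the bench, 75 mm (x) by 250 mm (y), 2 mm thick: the resting place of the straightedge, which lies centred on it within 6 mm, its axes within 0.05 rad of the mat's. Origin at the centre of its underside.
- fixture: Grey alignment fixture fixed to the bench, with a thin grey sheet before it to push over (level with the bench, no step). Its x is the pushing direction, from the sheet to the stop; z up; origin at bench height. Its white stop bar, 220 mm wide (y, centred), 2 to 22 mm above the bench, faces -x. A rigid grey rail 34 mm high stands behind it at x = 61 to 83 mm.
- stop_zero (a point): Point at the fixture's origin. The stop is adjustable: the free face of the white bar is clamped anywhere from x = -45 mm to 0 of here, differently each time; this is not measured. The bar is sprung: it gives 1 mm for every 2.5 N, up to 9 mm, and comes back when let go.
- block1: Resin specimen block, amber on a white base with a dark dot on top: 30 x 30 mm, 18 mm high, 22 g. Origin at the centre of its underside, z up, x and y square to its sides. The four blocks are identical; they stand side by side across the fixture, 14 mm apart or so, unevenly far from its stop and twisted by up to 0.35 rad.
- block2: Resin specimen block, amber on a white base with a dark dot on top: 30 x 30 mm, 18 mm high, 22 g. Origin at the centre of its underside, z up, x and y square to its sides. The four blocks are identical; they stand side by side across the fixture, 14 mm apart or so, unevenly far from its stop and twisted by up to 0.35 rad.
- block3: Resin specimen block, amber on a white base with a dark dot on top: 30 x 30 mm, 18 mm high, 22 g. Origin at the centre of its underside, z up, x and y square to its sides. The four blocks are identical; they stand side by side across the fixture, 14 mm apart or so, unevenly far from its stop and twisted by up to 0.35 rad.
- block4: Resin specimen block, amber on a white base with a dark dot on top: 30 x 30 mm, 18 mm high, 22 g. Origin at the centre of its underside, z up, x and y square to its sides. The four blocks are identical; they stand side by side across the fixture, 14 mm apart or so, unevenly far from its stop and twisted by up to 0.35 rad.
- dish_a: Closed petri dish, 90 mm across, 16 mm high, loose on the bench at the far left of the fixture: leave alone. Origin at the centre of its underside.
- dish_b: Closed petri dish, 90 mm across, 16 mm high, loose on the bench to the right of the fixture: leave alone. Origin at the centre of its underside.
- wash_bottle: White wash bottle with a green cap, 74 mm across, about 225 mm high with its spout, at the far right: leave alone. Origin at the centre of its underside.
Things that resemble listed ones, but are neither listed nor needed, are in the scene too. What is shaped like the block2 but green, pink or red is not meant.

How it is judged:
By the outcome, as a careful person would: the job done as asked, in the order asked, and still so for the second after the job is handed in, with the robot touching nothing.
It also fails if it takes over 72 s, if anything falls off the work surface, if the arm or the gripper's body presses on something with over 40 N, if the wrist force passes 120 N, or if a joint passes its speed limit or range.

## Working session

There is one attempt and no reset: what is moved stays moved. The work goes in short steps, Python scripts to look and compute and a tool call to move; the robot and the scene stay as the last step left them, time stands still between calls to the robot, and variables do not carry over. Pictures are saved under pics/ and viewed, about 8 in all and at most 12, crops included, and the job is handed in when it is done.

Besides the shell and the picture viewer there is one more tool, called after ">>>" as name([rows], argument=value, ...), one row to a line, values as JSON. send_rows: Moves the arm, as the interface text tells. Its arguments: {"type":"object","properties":{"commands":{"type":"array","items":{"type":"array"}},"squeeze":{"type":"number"}},"required":["commands"]}

```bash
mkdir -p pics; ls; python3 - <<'E'
from plant import bot
import cv2,numpy as np
s=bot.sense(); print({k:np.round(v,3) for k,v in s.items()})
for c in ("scene","top"):
    im=bot.capture(c); cv2.imwrite(f"pics/{c}0.png",im[:,:,::-1])
    m=bot.camera_model(c); print(c,np.round(m["mtx"],1).tolist(),np.round(m["R"],3).tolist(),np.round(m["t"],3).tolist())
E
```

```text
pics
{'time_s': np.float64(0.0), 'joint_positions': array([ 1.207,  0.468, -0.012,  1.604,  0.006,  1.071, -0.056]), 'qvel': array([-0.003,  0.   ,  0.   , -0.001,  0.002, -0.001,  0.   ]), 'tau': array([-1.0000e-03, -5.3239e+01,  2.1000e-02, -2.5130e+01,  1.1000e-02,
        8.0000e-03, -0.0000e+00]), 'position': array([ 0.205, -0.616,  0.23 ]), 'tcp_rot': array([-0.332,  2.05 , -2.046]), 'contact_force': array([ 1.067,  0.498, -0.06 ]), 'ft_torque': array([ 0.02 ,  0.026, -0.041]), 'grip_width': np.float64(0.085)}
scene [[504.3, 0.0, 317.3], [0.0, 504.3, 235.1], [0.0, 0.0, 1.0]] [[0.826, 0.564, 0.017], [0.476, -0.681, -0.557], [-0.303, 0.467, -0.831]] [-0.429, -0.298, 1.108]
top [[538.8, 0.0, 319.0], [0.0, 538.8, 245.2], [0.0, 0.0, 1.0]] [[0.026, -1.0, -0.018], [-0.998, -0.025, -0.058], [0.058, 0.019, -0.998]] [-0.069, 0.572, 0.994]
```

View pics/top0.png

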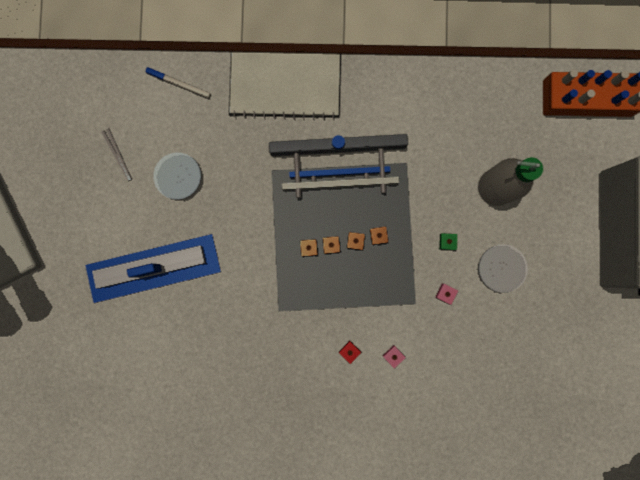

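View pics/scene0.png

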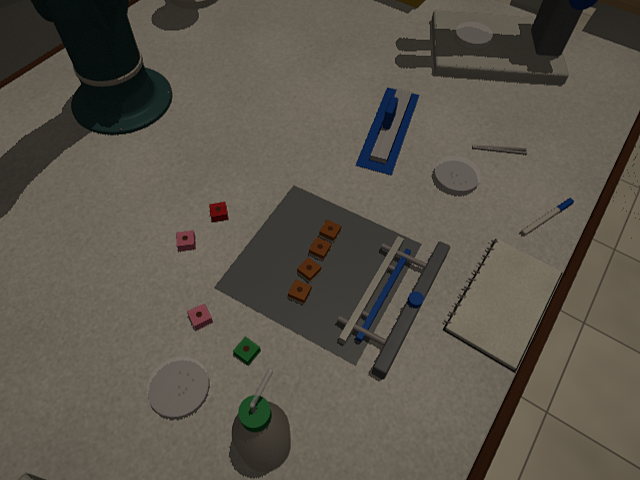

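Top view: mat and straightedge at about (row 268, col 152), handle at (270,145). White bar at row 184, cols 283–398. Four amber blocks at rows 236–248, cols 309–379. The guide rods at cols 297 and 382 reach past the bar toward the blocks. Next I'll measure these and look closer at the rods.

```bash
cat > h.py <<'E'
from plant import bot
import cv2,numpy as np
from scipy.spatial.transform import Rotation as Rot
def plane(cam,pts,z):
    "pixels (col,row) -> world points at height z"
    m=bot.camera_model(cam); R,t=m["R"],m["t"]; c=-R.T@t
    p=np.atleast_2d(np.array(pts,float)); d=np.c_[p,np.ones(len(p))]@np.linalg.inv(m["mtx"]).T@R
    return c+d*((z-c[2])/d[:,2])[:,None]
def proj(cam,P):
    m=bot.camera_model(cam); q=(np.atleast_2d(P)@m["R"].T+m["t"])@m["mtx"].T
    return q[:,:2]/q[:,2:]
def blobs(im,lo,hi,amin):
    hsv=cv2.cvtColor(im,cv2.COLOR_RGB2HSV); mk=cv2.inRange(hsv,np.array(lo),np.array(hi))
    cs,_=cv2.findContours(mk,cv2.RETR_EXTERNAL,cv2.CHAIN_APPROX_NONE)
    return sorted([c for c in cs if cv2.contourArea(c)>amin],key=cv2.contourArea,reverse=True)
def rect(cam,c,z):
    w=plane(cam,c[:,0,:],z)[:,:2]*1000
    (x,y),(a,b),g=cv2.minAreaRect(w.astype(np.float32)); return np.round([x,y,a,b,g],1)
E
python3 - <<'E'
from h import *
for cam in("top","scene"):
    im=bot.capture(cam)
    print(cam)
    for c in blobs(im,(100,120,40),(125,255,255),25)[:6]: print(" blue",rect(cam,c,.002),rect(cam,c,.061))
    for c in blobs(im,(5,120,60),(20,255,255),60)[:7]: print(" amber",rect(cam,c,.018))
    for q in("straightedge","working_face","mat","fixture","stop_zero","block1"):
        z={"working_face":.009,"straightedge":.002}.get(q,0)
        for r in bot.pinpoint(cam,q)[:5]: print(" ",q,round(r["score"],2),np.round(r["location"],1),np.round(plane(cam,[r["location"][::-1]],z)[0,:2]*1000,1))
a=cv2.imread("pics/top0.png")[125:265,260:420]; b=cv2.imread("pics/scene0.png")[210:360,270:450]
a=cv2.resize(a,(600,525),interpolation=cv2.INTER_CUBIC); cv2.imwrite("pics/za.png",a)
cv2.imwrite("pics/zb.png",cv2.resize(b,(720,600),interpolation=cv2.INTER_CUBIC))
E
```

```text
top
 blue [523.5 262.4  73.7 248.7  15.1] [523.  243.   69.4 234.3  15.1]
 blue [717.3 -88.5  11.  153.4   4.7] [705.6 -87.6  10.4 144.6   4.7]
 blue [774.3 -85.1  23.4  23.    1.3] [759.4 -84.4  22.   21.7   1.3]
 blue [902.9 275.8  36.2  11.   69.2] [880.5 255.7  34.1  10.3  69.2]
 blue [ 918.1 -565.6   12.1   13.9   28.1] [ 894.9 -537.2   11.4   13.1   28.1]
 blue [ 879.  -630.4   11.1   13.8   28. ] [ 858.1 -598.3   10.5   13.    28. ]
 amber [ 878.7 -566.7  164.6   71.1   89.9]
 amber [ 595.5 -165.4   29.7   30.5    9.6]
 amber [ 584.5 -122.    30.3   29.5   84.3]
 amber [575.8 -76.8  29.6  29.6   7.2]
 amber [569.4 -34.7  29.6  29.5   6.3]
  straightedge 0.65 [271.2 148.9] [517.2 269.2]
  working_face 0.64 [257.8 146.1] [542.4 273.3]
  mat 0.92 [268.2 153.9] [523.1 260.5]
  fixture 0.61 [179.7 338.2] [701.6 -87.2]
  stop_zero 0.97 [182.8 343.2] [695.9 -96.9]
  block1 0.84 [240.3 355.9] [ 586.1 -123.7]
  block1 0.8 [243.9 330.1] [578.  -74.7]
  block1 0.73 [352.7 349.3] [ 373.9 -115.9]
  block1 0.73 [358.  393.2] [ 366.4 -198.4]
  block1 0.69 [234.8 378.5] [ 597.6 -166.4]
scene

[... 272 characters left out ...]
 10.3  67.9]
 blue [ 720.3 -171.7   10.7   11.6    6.8] [ 729.  -195.6    9.8   10.7    6.8]
 amber [ 597.3 -166.5   29.7   29.7    9.7]
 amber [ 586.2 -123.    29.4   28.5   84.3]
 amber [577.3 -77.4  29.5  29.7   6.8]
 amber [571.  -35.   29.4  29.9   6.1]
  working_face 0.63 [126.8 395.2] [537.2 265.3]
  working_face 0.35 [232.3 328.8] [571.2 -38.5]
  mat 0.74 [127.7 387.1] [520.9 261.8]
  fixture 0.85 [290.4 371.5] [693.5 -90.9]
  stop_zero 0.8 [294.2 371.1] [696.6 -97.5]
  block1 0.98 [319.6 199.4] [ 490.5 -297.1]
  block1 0.96 [292.5 301. ] [ 597.6 -162.5]
  block1 0.95 [274.3 309.1] [ 588.8 -125.8]
  block1 0.91 [351.7 249.8] [ 591.9 -293.1]
  block1 0.72 [214.2 215.5] [ 372.6 -120.4]
```

View pics/zb.png

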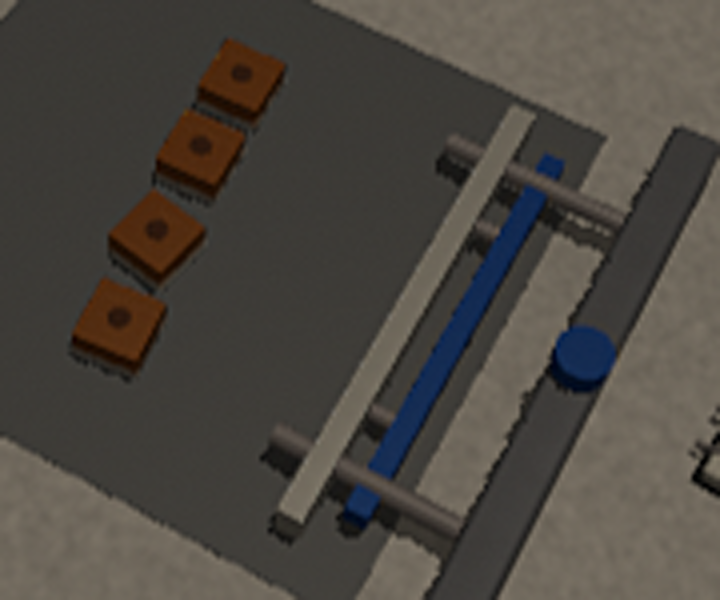

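The scene crop shows two guide rods that extend past the white bar toward the blocks, with tips at about (384,246) and (340,320) in full-image pixels. I need their height to know whether the straightedge and blocks clear them.

View pics/za.png

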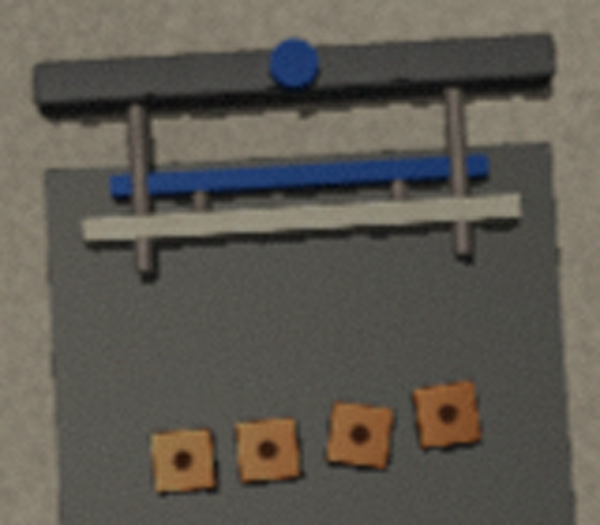

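```bash
cat >> h.py <<'E'
def line(cam,pts,z):
    "fit a line to world points of pixels at z: centre, yaw of its normal (deg)"
    w=plane(cam,pts,z)[:,:2]*1000; vx,vy,x,y=cv2.fitLine(w.astype(np.float32),cv2.DIST_HUBER,0,.01,.01).ravel()
    if vy<0: vx,vy=-vx,-vy
    return np.round([x,y,np.degrees(np.arctan2(-vx,vy))],2)
E
python3 - <<'E'
from h import *
from scipy.optimize import least_squares
for T,S in (((299.2,197.5),(383.7,246.2)),((383.7,193.3),(339.5,320))):
    f=lambda X:np.r_[proj("top",X)[0]-T,proj("scene",X)[0]-S]
    r=least_squares(f,[.7,-.1,.03]); print("rodtip",np.round(r.x*1000,1),np.round(r.fun,1))
for cam in("top","scene"):
    im=bot.capture(cam); hsv=cv2.cvtColor(im,cv2.COLOR_RGB2HSV); g=cv2.cvtColor(im,cv2.COLOR_RGB2GRAY)
    # straightedge: bright, unsaturated inside the mat contour
    c=blobs(im,(100,120,40),(125,255,255),25)[0]; mk=np.zeros_like(g); cv2.fillPoly(mk,[cv2.convexHull(c)],255)
    blue=cv2.inRange(hsv,(100,100,30),(125,255,255)); inn=cv2.erode(mk,np.ones((3,3)))&~blue
    cs=max(cv2.findContours(inn&cv2.inRange(hsv,(0,0,110),(180,90,255)),cv2.RETR_EXTERNAL,cv2.CHAIN_APPROX_NONE)[0],key=cv2.contourArea)
    print(cam,"bar top",rect(cam,cs,.016))
    # handle: blue blob pixels within hull of bar
    cv2.imwrite(f"pics/se_{cam}.png",cv2.resize(im[cv2.boundingRect(c)[1]-5:cv2.boundingRect(c)[1]+cv2.boundingRect(c)[3]+5,cv2.boundingRect(c)[0]-5:cv2.boundingRect(c)[0]+cv2.boundingRect(c)[2]+5,::-1],None,fx=5 if cam=="top" else 6,fy=5 if cam=="top" else 6,interpolation=cv2.INTER_CUBIC))
    # white stop bar and rail/blue bar
    for c in blobs(im,(0,0,120),(180,60,255),150):
        r=rect(cam,c,.022)
        if 650<r[0]<720 and -220<r[1]<50: print(cam,"white",r,line(cam,c[:,0],.022))
    b=[c for c in blobs(im,(100,120,40),(125,255,255),25) if 700<rect(cam,c,.02)[0]<730]
    for c in b[:2]: print(cam,"blue",rect(cam,c,.02),line(cam,c[:,0],.02))
E
```

```text
rodtip [666.4 -12.3  13.8] [-0.9 -1.5 -1.7  0.1]
rodtip [ 678.4 -172.2    8.4] [-0.9 -1.3 -1.3  0.1]
top bar top [526.3 267.6  34.5 210.1  14.6]
top blue [713.6 -88.2  10.9 150.7   4.6] [713.72 -88.57   5.03]
scene bar top [538.1 163.3   0.    0.    0. ]
scene blue [715.9 -89.3  10.9 150.5   4.7] [715.87 -90.63   5.49]
scene blue [ 723.  -179.    10.4   11.4    6.8] [ 723.   -179.16   44.84]
```

View pics/se_top.png

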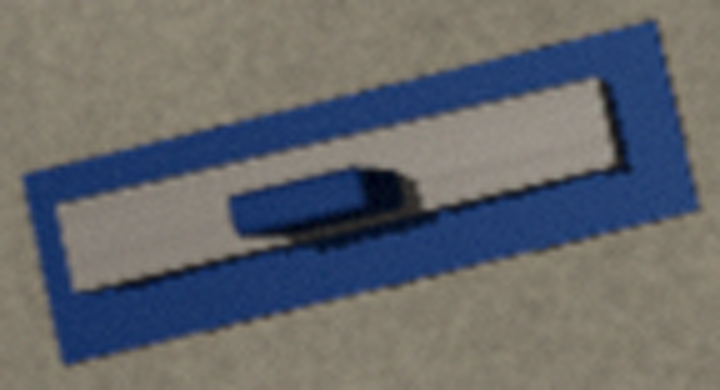

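The straightedge top measures 34.5 × 210 mm with yaw 14.6°, which matches its given size. Rod height is still ambiguous, so I'll zoom in on both views.

```bash
python3 - <<'E'
from h import *
s=bot.capture("scene")[:,:,::-1]; t=bot.capture("top")[:,:,::-1]
f=lambda im,r,c:cv2.resize(cv2.convertScaleAbs(im[r:r+29,c:c+39],alpha=1.6),(390,290),interpolation=cv2.INTER_NEAREST)
cv2.imwrite("pics/rods.png",np.vstack([np.hstack([f(s,236,376),f(s,305,332)]),np.hstack([f(t,173,285),f(t,170,365)])]))
E
```

```text
(no output)
```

View pics/rods.png

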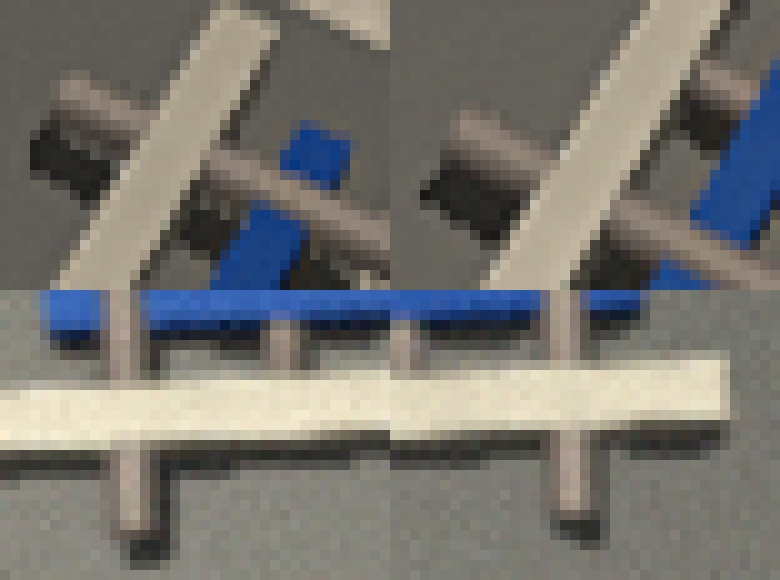

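The rods pass through the white bar below its top and stick out roughly 17 mm in front of it. That's shorter than a block, but I'll watch the outer blocks' clearance. Now I'll work out the approach moves.

```bash
cat >> h.py <<'E'
def go(pos,yaw,flip=False,start=None):
    "shift (mm) and turn (deg) in tool axes to TCP pos (mm), tool y down, tool z along yaw (deg)"
    s=bot.sense() if start is None else start
    p=np.array(s["position"])*1000; R=Rot.from_rotvec(s["tcp_rot"])
    a=np.radians(yaw+180*flip); z=np.array([np.cos(a),np.sin(a),0]); y=np.array([0,0,-1.]); x=np.cross(y,z)
    T=Rot.from_matrix(np.c_[x,y,z])
    return np.round(R.inv().apply(np.array(pos)-p),1),np.round((R.inv()*T).as_rotvec(degrees=True),2)
E
python3 - <<'E'
from h import *
s=bot.sense(); print(np.round(Rot.from_rotvec(s["tcp_rot"]).as_matrix(),3))
for f in (0,1):
    print(go((460,-200,230),14.6,f),go((520,265.5,150),14.6,f))
E
```

```text
[[-0.949 -0.     0.315]
 [-0.315 -0.    -0.949]
 [ 0.    -1.     0.   ]]
(array([-373.5,    1.3, -315.2]), array([  0.  , -86.23,   0.  ])) (array([-577.2,   81.3, -738. ]), array([  0.  , -86.23,   0.  ]))
(array([-373.5,    1.3, -315.2]), array([-0.  , 93.77,  0.  ])) (array([-577.2,   81.3, -738. ]), array([-0.  , 93.77,  0.  ]))
```

>>> send_rows([
  [0, [-373, 0, -315], [0, -86.2, 0]],
  [0, [-373, 0, -315], [0, -86.2, 0]],
  [0, [-373, 0, -315], [0, -86.2, 0]],
  [0, [-373, 0, -315], [0, -86.2, 0]],
  [0, [-373, 0, -315], [0, -86.2, 0]],
  [0, [-373, 0, -315], [0, -86.2, 0]],
  [0, [-373, 0, -315], [0, -86.2, 0]],
  [0, [-373, 0, -315], [0, -86.2, 0]],
  [0, [-373, 0, -315], [0, -86.2, 0]],
  [0, [-373, 0, -315], [0, -86.2, 0]],
  [0, [-373, 0, -315], [0, -86.2, 0]],
  [0, [-577, 80, -738], [0, -86.2, 0]],
  [0, [-577, 80, -738], [0, -86.2, 0]],
  [0, [-577, 80, -738], [0, -86.2, 0]],
  [0, [-577, 80, -738], [0, -86.2, 0]],
  [0, [-577, 80, -738], [0, -86.2, 0]],
  [0, [-577, 80, -738], [0, -86.2, 0]],
  [0, [-577, 80, -738], [0, -86.2, 0]],
  [0, [-577, 80, -738], [0, -86.2, 0]],
  [0, [-577, 80, -738], [0, -86.2, 0]],
])

```text
time_s: 2.67
position: [0.5007, 0.1418, 0.1716]
tcp_rot: [-1.318, 1.02, -1.021]
contact_force: [1.1, 0.1, -0.1]
grip_width: 0.0854
```

```bash
python3 - <<'E'
from h import *
s=bot.sense(); print(np.round(s["position"],4),np.round(s["joint_positions"],2))
print(go((520,265.5,150),14.6),go((520,265.5,80),14.6))
E
```

```text
[0.5007 0.1418 0.1716] [ 0.17  0.41 -0.62  1.94  0.3   0.89 -0.36]
(array([-114.9,   21.6,   49.7]), array([-0.03, -0.06,  0.03])) (array([-114.9,   91.6,   49.7]), array([-0.03, -0.06,  0.03]))
```

>>> send_rows([
  [0, [-60, 20, 26], [0, 0, 0]],
  [0, [-115, 40, 50], [0, 0, 0]],
  [0, [-115, 91, 50], [0, 0, 0]],
  [0, [-115, 91, 50], [0, 0, 0]],
  [0, [-115, 115, 50], [0, 0, 0]],
  [0, [-115, 135, 50], [0, 0, 0]],
  [0, [-115, 143, 50], [0, 0, 0]],
  [0, [-115, 143, 50], [0, 0, 0]],
  [0, [-115, 143, 50], [0, 0, 0]],
  [0, [-115, 143, 50], [0, 0, 0]],
])

```text
time_s: 3.5
position: [0.5214, 0.2659, 0.0301]
tcp_rot: [-1.316, 1.019, -1.022]
contact_force: [0.4, -0.0, 0.5]
grip_width: 0.0857
```

```bash
python3 - <<'E'
from h import *
s=bot.sense(); print(s["time_s"],np.round(s["position"],4),np.round(s["contact_force"],2), go((520,265.5,28),14.6))
a=bot.capture("scene")[60:210,300:480,::-1]; b=bot.capture("top")[190:340,60:240,::-1]
cv2.imwrite("pics/grasp.png",np.hstack([cv2.resize(x,(400,333),interpolation=cv2.INTER_CUBIC) for x in(a,b)]))
E
```

```text
3.5 [0.5214 0.2659 0.0301] [ 0.4  -0.02  0.46] (array([ 0.1,  2.1, -1.5]), array([-0.18, -0.1 ,  0.  ]))
```

View pics/grasp.png

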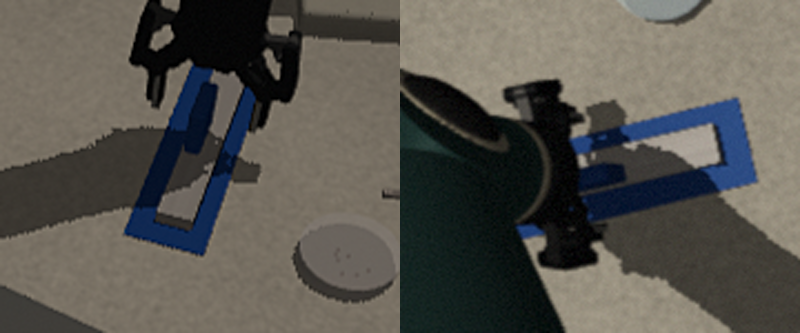

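The fingers straddle the blue handle on both sides; the apparent sideways offset in the top view is parallax. Closing now.

>>> send_rows([
  [0, [0, 3, -1], [0, 0, 0]],
  [1, [0, 3, -1], [0, 0, 0]],
  [1, [0, 3, -1], [0, 0, 0]],
  [1, [0, 3, -1], [0, 0, 0]],
  [1, [0, 3, -1], [0, 0, 0]],
  [1, [0, 3, -1], [0, 0, 0]],
  [1, [0, 3, -1], [0, 0, 0]],
  [1, [0, 3, -1], [0, 0, 0]],
  [1, [0, 3, -1], [0, 0, 0]],
  [1, [0, 3, -1], [0, 0, 0]],
  [1, [0, 3, -1], [0, 0, 0]],
  [1, [0, 3, -1], [0, 0, 0]],
  [1, [0, 3, -1], [0, 0, 0]],
  [1, [0, 3, -1], [0, 0, 0]],
], squeeze=70)

```text
time_s: 4.77
position: [0.5206, 0.2657, 0.0274]
tcp_rot: [-1.315, 1.018, -1.022]
contact_force: [-1.2, 0.4, 3.0]
grip_width: 0.0155
```

```bash
python3 - <<'E'
from h import *
s=bot.sense(); print(s["time_s"],np.round(s["position"],4),np.round(s["contact_force"],2),s["grip_width"], go((520,265.5,28),14.6))
E
```

```text
4.7667 [0.5206 0.2657 0.0274] [-1.15  0.4   2.96] 0.015493214087486131 (array([ 0. , -0.6, -0.6]), array([-0.21, -0.1 , -0.  ]))
```

```bash
cat >> h.py <<'E'
def edge(im,c0,c1,r0,r1,sign):
    "per column: subpixel row of the strongest vertical gradient of given sign between lines r0(c), r1(c)"
    g=cv2.GaussianBlur(cv2.cvtColor(im,cv2.COLOR_RGB2GRAY).astype(float),(0,0),.8); out=[]
    for c in range(c0,c1):
        a,b=int(round(r0(c))),int(round(r1(c))); d=sign*np.diff(g[a:b+1,c]); k=int(d.argmax())
        if 0<k<len(d)-1 and d[k]>8:
            den=d[k-1]-2*d[k]+d[k+1]; out.append((c,a+k+1-.0+(.5*(d[k-1]-d[k+1])/den if den else 0)-.5))
    return np.array(out)
E
python3 - <<'E'
from h import *
im=bot.capture("top")
mid=lambda c:185.5-(c-283)*4.5/115
far=edge(im,287,396,lambda c:mid(c)-7,lambda c:mid(c),1)
near=edge(im,287,396,lambda c:mid(c)-1,lambda c:mid(c)+6,-1)
for n,e,z in(("far",far,.022),("near",near,.022),("near0",near,.002)): print(n,len(e),line("top",e,z))
rm=lambda c:146-(c-270)*7/137
rf=edge(im,275,404,lambda c:rm(c)-11,lambda c:rm(c)-2,-1); print("rail far",len(rf),line("top",rf,.034))
# bar ends
g=cv2.cvtColor(im,cv2.COLOR_RGB2GRAY).astype(float)
for c0,c1 in((274,296),(390,406)): print([int(g[int(round(mid(c)-.5)),c]) for c in range(c0,c1)])
cv2.imwrite("pics/top1.png",im[:,:,::-1])
E
```

```text
far 94 [ 699.73 -110.81    4.63]
near 109 [685.92 -83.21   4.58]
near0 109 [689.31 -83.4    4.58]
rail far 129 [775.66 -86.34   4.53]
[94, 93, 97, 94, 95, 93, 95, 111, 140, 157, 158, 159, 156, 160, 158, 157, 159, 161, 157, 160, 163, 160]
[153, 155, 157, 152, 157, 156, 162, 156, 128, 87, 83, 81, 83, 78, 83, 81]
```

```bash
cat >> h.py <<'E'
YF=4.6
def fx(u,v):
    a=np.radians(YF); return u*np.array([np.cos(a),np.sin(a)])+v*np.array([-np.sin(a),np.cos(a)])
def uv(p):
    a=np.radians(YF); return np.array([p[0]*np.cos(a)+p[1]*np.sin(a),-p[0]*np.sin(a)+p[1]*np.cos(a)])
E
python3 - <<'E'
from h import *
L=plane("top",[(281.7,185.5),(397.9,181)],.022)[:,:2]*1000; print(L,np.linalg.norm(L[0]-L[1])); v=uv(L.mean(0))[1]; print("v",v, "blocks",[uv(b).round(1) for b in((569.4,-34.7),(575.8,-76.8),(584.5,-122),(595.5,-165.4))])
p=fx(511,v); print(p)
for z in(90,40): print(go((*p,z),YF))
E
```

```text
[[ 684.2366969    18.85510369]
 [ 697.7265255  -198.63476584]] 217.90782184771732
v -145.01626695246165 blocks [array([564.8, -80.3]), array([ 567.8, -122.7]), array([ 572.8, -168.5]), array([ 580.3, -212.6])]
[ 520.98415551 -103.5675016 ]
(array([357.6, -63. , -91.9]), array([-0.21,  9.91, -0.02]))
(array([357.6, -13. , -92.1]), array([-0.21,  9.91, -0.02]))
```

>>> send_rows([
  [1, [0, -20, 0], [0, 0, 0]],
  [1, [0, -45, 0], [0, 0, 0]],
  [1, [20, -63, -5], [0, 1, 0]],
  [1, [50, -63, -13], [-0.2, 2, 0]],
  [1, [80, -63, -21], [-0.2, 3, 0]],
  [1, [115, -63, -30], [-0.2, 4, 0]],
  [1, [150, -63, -39], [-0.2, 5, 0]],
  [1, [185, -63, -48], [-0.2, 6, 0]],
  [1, [220, -63, -57], [-0.2, 7, 0]],
  [1, [255, -63, -66], [-0.2, 8, 0]],
  [1, [290, -63, -75], [-0.2, 9, 0]],
  [1, [320, -63, -83], [-0.2, 9.9, 0]],
  [1, [345, -63, -89], [-0.2, 9.9, 0]],
  [1, [358, -63, -92], [-0.2, 9.9, 0]],
  [1, [358, -45, -92], [-0.2, 9.9, 0]],
  [1, [358, -25, -92], [-0.2, 9.9, 0]],
  [1, [358, -13, -92], [-0.2, 9.9, 0]],
  [1, [358, -13, -92], [-0.2, 9.9, 0]],
  [1, [358, -13, -92], [-0.2, 9.9, 0]],
])

```text
time_s: 6.4
position: [0.5204, -0.1034, 0.0393]
tcp_rot: [-1.247, 1.151, -1.147]
contact_force: [0.4, 0.4, -2.0]
grip_width: 0.0154
```

```bash
python3 - <<'E'
from h import *
s=bot.sense(); print(s["time_s"],np.round(s["position"],4),np.round(s["contact_force"],2),s["grip_width"]); p=fx(511,-145)
print(go((*p,28),YF))
a=bot.capture("scene")[130:355,215:485,::-1]; b=bot.capture("top")[150:315,255:425,::-1]
cv2.imwrite("pics/pre.png",np.hstack([cv2.resize(a,(400,333),interpolation=cv2.INTER_CUBIC),cv2.resize(b,(400,388),interpolation=cv2.INTER_CUBIC)[:333]]))
E
```

```text
6.4 [ 0.5204 -0.1034  0.0393] [ 0.35  0.37 -1.98] 0.015408953594881158
(array([ 0.2, 11.3,  0.6]), array([ 0.11,  0.05, -0.07]))
```

View pics/pre.png

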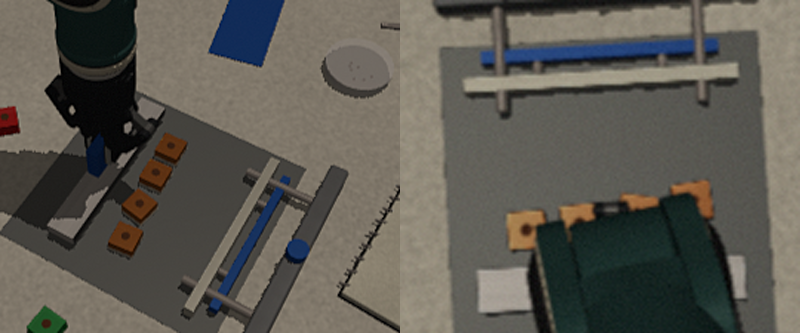

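Straightedge held level behind the blocks, and its ends are visible in the top view. I'll lower it to pushing height and compare its angle with the stop bar.

>>> send_rows([
  [1, [0, 6, 0], [0, 0, 0]],
  [1, [0, 11.5, 0], [0, 0, 0]],
  [1, [0, 11.5, 0], [0, 0, 0]],
  [1, [0, 11.5, 0], [0, 0, 0]],
])

```text
time_s: 6.83
position: [0.5215, -0.1034, 0.0289]
tcp_rot: [-1.246, 1.149, -1.149]
contact_force: [-0.0, -0.5, -2.7]
grip_width: 0.0152
```

```bash
python3 - <<'E'
from h import *
s=bot.sense(); print(s["time_s"],np.round(s["position"],4),np.round(s["contact_force"],2)); print(go((*fx(511,-145),28),YF))
im=bot.capture("top"); cv2.imwrite("pics/top2.png",im[:,:,::-1])
r=lambda c:265-(c-458)*5.5/114 if 0 else 264.5-(c-458)*5.5/114
hsv=cv2.cvtColor(im,cv2.COLOR_RGB2HSV); mk=cv2.inRange(hsv,(0,0,130),(180,60,255)); mk[:225]=0; mk[300:]=0; mk[:,:280]=0; mk[:,400:]=0
for c in cv2.findContours(mk,cv2.RETR_EXTERNAL,cv2.CHAIN_APPROX_NONE)[0]:
    if cv2.contourArea(c)>30: print(cv2.boundingRect(c),rect("top",c,.0165))
a=np.zeros((0,2))
for c0,c1 in((458-458+285,304),(388,396)):
    for nm,o,sg in(("front",-1,1),("back",1,-1)):
        pass
np.set_printoptions(linewidth=250)
g=cv2.cvtColor(im,cv2.COLOR_RGB2GRAY)
for c in(287,292,297,302): print(c,g[258:292,c])
for c in(386,389,392,395): print(c,g[252:286,c])
E
```

```text
6.8333 [ 0.5215 -0.1034  0.0289] [-0.03 -0.52 -2.69]
(array([ 0.1,  0.9, -0.5]), array([-0.03,  0.06, -0.02]))
(288, 264, 23, 19) [521.4 -17.6  32.8  40.4   4.9]
(394, 259, 6, 18) [ 536.  -199.6   31.7    9.3    1. ]
287 [ 97  98  96  96  98  97  94  95  95  90  92 100 100  93 101  99  97  98  97  99  95  93  96  93  95  95  95  95  97  97  97  98  95  94]
292 [ 94  97  96  93  96  89 113 165 157 162 163 164 166 162 161 166 162 159 159 158 158 163 158 160 132  70  91  94  95  92  98  97  93  94]
297 [ 98  97  94  96  98  93 113 158 160 158 160 160 161 162 162 160 162 156 158 157 160 155 159 139  75  57  93  95  92  93  95  98  96  90]
302 [ 95  95  95  93  87 109 144 156 158 163 159 164 160 162 160 160 159 157 156 158 157 160 161 138  66  88  95  93  93  96  92  92  92  93]
386 [14 22 22 31 35 30 31 32 32 33 36 37 36 41 35 38 40 39 41 35 41 41 42 38 46 44 43 51 53 54 48 35 26 24]
389 [15 12 10 10  8 10 16 15 11 19 24 26 32 36 39 38 37 41 38 40 41 40 38 41 48 42 52 49 53 55 54 54 56 49]
392 [85 89 86 78 67 63 59 68 50 33 26 17 11 13 12 12 10 13 20 27 31 32 39 42 45 48 53 52 56 59 57 58 52 53]
395 [ 85  86  85  85  82  80 100 147 147 146 154 149 152 152 146 127 120 113 105  97  91  75  76  68  45  18  19  17  18  33  32  34  37  44]
```

```bash
cat > ang.py <<'E'
from h import *
import sys
def face(im,z=.017):
    r=lambda c:264.3-(c-292)*5.3/103
    e=np.vstack([edge(im,291,310,lambda c:r(c)-4,lambda c:r(c)+4,1),edge(im,395,399,lambda c:r(c)-4,lambda c:r(c)+4,1)])
    return len(e),line("top",e,z),e[[0,10,-4,-3,-2,-1]].round(2).tolist()
im=cv2.imread("pics/top2.png")[:,:,::-1]
print(face(im))
E
python3 ang.py
```

```text
(23, array([542.41, -69.49,   4.69], dtype=float32), [[291.0, 264.3], [301.0, 263.71], [395.0, 258.33], [396.0, 258.37], [397.0, 258.38], [398.0, 258.36]])
```

Straightedge face is at 4.7° and the stop at 4.6°, so they're aligned. Pushing slowly up to just short of the rod tips.

>>> send_rows([
  [1, [0, 1, 3], [0, 0, 0]],
  [1, [0, 1, 7], [0, 0, 0]],
  [1, [0, 1, 11], [0, 0, 0]],
  [1, [0, 1, 15], [0, 0, 0]],
  [1, [0, 1, 19], [0, 0, 0]],
  [1, [0, 1, 23], [0, 0, 0]],
  [1, [0, 1, 27], [0, 0, 0]],
  [1, [0, 1, 31], [0, 0, 0]],
  [1, [0, 1, 35], [0, 0, 0]],
  [1, [0, 1, 39], [0, 0, 0]],
  [1, [0, 1, 43], [0, 0, 0]],
  [1, [0, 1, 47], [0, 0, 0]],
  [1, [0, 1, 51], [0, 0, 0]],
  [1, [0, 1, 55], [0, 0, 0]],
  [1, [0, 1, 59], [0, 0, 0]],
  [1, [0, 1, 63], [0, 0, 0]],
  [1, [0, 1, 67], [0, 0, 0]],
  [1, [0, 1, 71], [0, 0, 0]],
  [1, [0, 1, 75], [0, 0, 0]],
  [1, [0, 1, 77], [0, 0, 0]],
])

```text
time_s: 8.55
position: [0.5991, -0.0971, 0.0282]
tcp_rot: [-1.245, 1.148, -1.149]
contact_force: [0.0, 0.3, -2.4]
grip_width: 0.015
```

```bash
python3 - <<'E'
from h import *
s=bot.sense(); print(s["time_s"],np.round(s["position"],4),"uv",uv(s["position"]*1000).round(1),np.round(s["contact_force"],2)); print(go((*fx(620-24,-145),28),YF))
im=bot.capture("scene")
for c in blobs(im,(5,120,40),(20,255,255),40)[:5]:
    r=rect("scene",c,.018); print(r,uv(r[:2]).round(1))
a=im[170:340,270:440,::-1]; b=bot.capture("top")[150:270,260:420,::-1]
cv2.imwrite("pics/mid.png",np.vstack([cv2.resize(x,(480,k),interpolation=cv2.INTER_CUBIC) for x,k in((a,420),(b[:60],180))]))
E
```

```text
8.55 [ 0.5991 -0.0971  0.0282] uv [ 589.4 -144.8] [ 0.05  0.3  -2.38]
(array([0.2, 0.2, 6.6]), array([-0.08,  0.06, -0.03]))
[958.4 157.5  16.4 854.5   0. ] [967.9  80.1]
[ 646.2 -165.9   31.2   34.1    5.1] [ 630.8 -217.2]
[ 642.1 -117.6   31.6   35.3    5. ] [ 630.6 -168.7]
[793.5 993.3 102.2  68.2  14.6] [870.6 926.5]
[638.5 -75.4  31.7  36.    4.5] [ 630.4 -126.4]
```

View pics/mid.png

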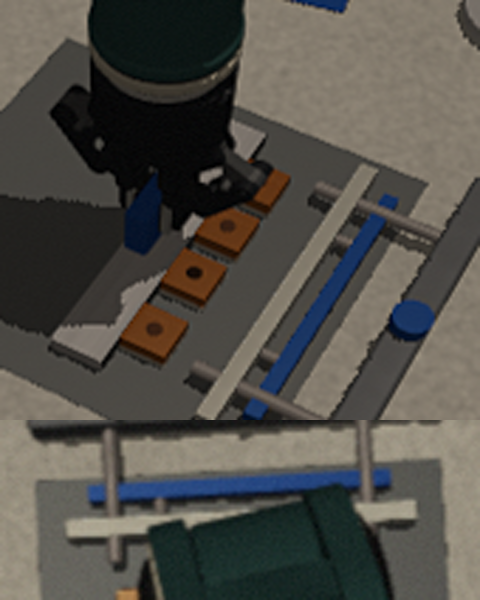

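The blocks are squared against the face. The nearest block's outer edge looks in line with the near rod, so I'll feel my way past the rod tips in small steps.

>>> send_rows([
  [1, [0, 0, 2], [0, 0, 0]],
  [1, [0, 0, 5], [0, 0, 0]],
  [1, [0, 0, 8], [0, 0, 0]],
  [1, [0, 0, 11], [0, 0, 0]],
  [1, [0, 0, 13], [0, 0, 0]],
  [1, [0, 0, 13.5], [0, 0, 0]],
  [1, [0, 0, 14], [0, 0, 0]],
  [1, [0, 0, 14], [0, 0, 0]],
])

```text
time_s: 9.32
position: [0.613, -0.0959, 0.0282]
tcp_rot: [-1.245, 1.148, -1.149]
contact_force: [0.1, 0.6, -2.7]
grip_width: 0.0153
```

>>> send_rows([
  [1, [0, 0, 0.5], [0, 0, 0]],
  [1, [0, 0, 1], [0, 0, 0]],
  [1, [0, 0, 1.5], [0, 0, 0]],
  [1, [0, 0, 2], [0, 0, 0]],
])

```text
time_s: 9.65
position: [0.615, -0.0957, 0.0282]
tcp_rot: [-1.245, 1.148, -1.149]
contact_force: [0.6, -0.5, -2.3]
grip_width: 0.0151
```

>>> send_rows([
  [1, [0, 0, 0.5], [0, 0, 0]],
  [1, [0, 0, 1], [0, 0, 0]],
  [1, [0, 0, 1.5], [0, 0, 0]],
  [1, [0, 0, 2], [0, 0, 0]],
])

```text
time_s: 9.98
position: [0.6171, -0.0955, 0.0282]
tcp_rot: [-1.245, 1.148, -1.149]
contact_force: [-0.6, 0.2, -2.4]
grip_width: 0.0151
```

>>> send_rows([
  [1, [0, 0, 0.5], [0, 0, 0]],
  [1, [0, 0, 1], [0, 0, 0]],
  [1, [0, 0, 1.5], [0, 0, 0]],
  [1, [0, 0, 2], [0, 0, 0]],
])

```text
time_s: 10.32
position: [0.6191, -0.0954, 0.0282]
tcp_rot: [-1.245, 1.148, -1.149]
contact_force: [-0.7, 1.0, -3.4]
grip_width: 0.0149
```

>>> send_rows([
  [1, [0, 0, 0.5], [0, 0, 0]],
  [1, [0, 0, 1], [0, 0, 0]],
  [1, [0, 0, 1.5], [0, 0, 0]],
  [1, [0, 0, 2], [0, 0, 0]],
])

```text
time_s: 10.65
position: [0.6211, -0.0952, 0.0282]
tcp_rot: [-1.245, 1.148, -1.149]
contact_force: [0.2, -0.8, -2.2]
grip_width: 0.0154
```

```bash
python3 - <<'E'
from h import *
F=[]
for i in range(6):
    im=bot.capture("scene"); F.append(bot.sense()["contact_force"])
print(np.mean(F,0).round(2),np.std(F,0).round(2)); s=bot.sense(); print(uv(s["position"]*1000).round(1))
for c in blobs(im,(5,120,40),(20,255,255),40)[:6]:
    r=rect("scene",c,.018); print(r,uv(r[:2]).round(1))
cv2.imwrite("pics/mid2.png",cv2.resize(im[190:345,290:460,::-1],None,fx=3.5,fy=3.5,interpolation=cv2.INTER_CUBIC))
E
```

```text
[-0.02 -0.21 -1.95] [0.33 0.36 0.56]
[ 611.6 -144.7]
[958.5 157.5 854.5  16.6  90. ] [968.   80.1]
[ 664.3 -116.4   31.3   35.4    2.8] [ 652.8 -169.3]
[793.5 993.3 102.2  68.2  14.6] [870.6 926.5]
[ 668.7 -164.1   31.2   34.2    4.3] [ 653.4 -217.2]
[661.2 -72.8  30.9  35.8   4.4] [ 653.2 -125.6]
[-230.4  -44.    16.5  176.2    0.3] [-233.2  -25.4]
```

View pics/mid2.png

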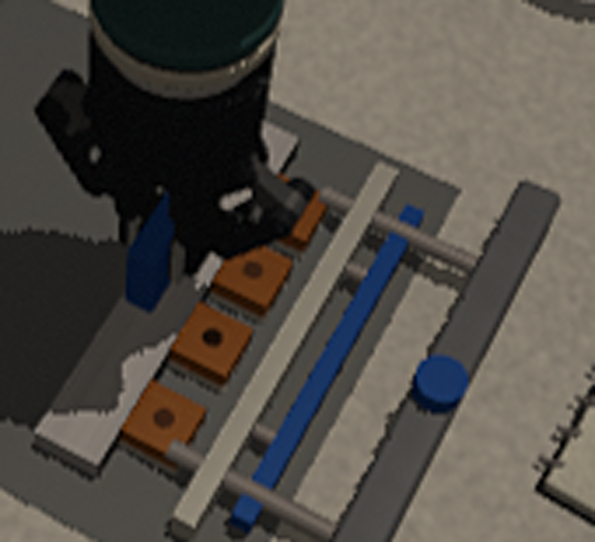

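The near rod's tip is drawn over block 4's top, so the rods run above the blocks, and force along the push is still about 0 N. Continuing to the stop.

>>> send_rows([
  [1, [0, 0, 1], [0, 0, 0]],
  [1, [0, 0, 2], [0, 0, 0]],
  [1, [0, 0, 3], [0, 0, 0]],
  [1, [0, 0, 4], [0, 0, 0]],
  [1, [0, 0, 5], [0, 0, 0]],
  [1, [0, 0, 6], [0, 0, 0]],
  [1, [0, 0, 7], [0, 0, 0]],
  [1, [0, 0, 8], [0, 0, 0]],
  [1, [0, 0, 8], [0, 0, 0]],
])

```text
time_s: 11.7
position: [0.6296, -0.0945, 0.0283]
tcp_rot: [-1.244, 1.147, -1.15]
contact_force: [0.1, 0.4, -1.9]
grip_width: 0.0155
```

>>> send_rows([
  [1, [0, 0, 0.5], [0, 0, 0]],
  [1, [0, 0, 1], [0, 0, 0]],
  [1, [0, 0, 1.5], [0, 0, 0]],
  [1, [0, 0, 1.5], [0, 0, 0]],
])

```text
time_s: 12.03
position: [0.6312, -0.0943, 0.0283]
tcp_rot: [-1.244, 1.147, -1.15]
contact_force: [-0.1, 0.5, -2.8]
grip_width: 0.0153
```

>>> send_rows([
  [1, [0, 0, 0.5], [0, 0, 0]],
  [1, [0, 0, 1], [0, 0, 0]],
  [1, [0, 0, 1], [0, 0, 0]],
])

```text
time_s: 12.28
position: [0.6323, -0.0942, 0.0283]
tcp_rot: [-1.244, 1.147, -1.15]
contact_force: [-0.3, 0.3, -2.1]
grip_width: 0.015
```

>>> send_rows([
  [1, [0, 0, 0.5], [0, 0, 0]],
  [1, [0, 0, 1], [0, 0, 0]],
  [1, [0, 0, 1], [0, 0, 0]],
])

```text
time_s: 12.53
position: [0.6329, -0.0942, 0.0282]
tcp_rot: [-1.245, 1.148, -1.149]
contact_force: [-1.8, 0.1, -0.8]
grip_width: 0.015
```

```bash
cat > f.py <<'E'
from h import *
F=[];M=[]
for i in range(5):
    bot.capture("scene"); s=bot.sense(); F.append(s["contact_force"]);M.append(s["ft_torque"])
F=np.array(F); print(s["time_s"].round(2),"F",F.mean(0).round(2),"push",-uv(F.mean(0))[0].round(2),F.std(0).round(2),"M",np.mean(M,0).round(3),"uv",uv(s["position"]*1000).round(2),"z",s["position"][2].round(4),"turn",go((0,0,0),YF)[1])
E
python3 f.py
```

```text
Traceback (most recent call last):
  File "f.py", line 5, in <module>
    F=np.array(F); print(s["time_s"].round(2),"F",F.mean(0).round(2),"push",-uv(F.mean(0))[0].round(2),F.std(0).round(2),"M",np.mean(M,0).round(3),"uv",uv(s["position"]*1000).round(2),"z",s["position"][2].round(4),"turn",go((0,0,0),YF)[1])
                         ^^^^^^^^^^^^^^^^^
AttributeError: 'float' object has no attribute 'round'
```

>>> send_rows([
  [1, [0, 0, 0.5], [0, 0, 0]],
  [1, [0, 0, 1], [0, 0, 0]],
  [1, [0, 0, 1], [0, 0, 0]],
])

```text
time_s: 13.03
position: [0.6335, -0.0941, 0.0281]
tcp_rot: [-1.245, 1.149, -1.149]
contact_force: [-4.5, -0.0, 0.7]
grip_width: 0.0155
```

```bash
python3 f.py
```

```text
Traceback (most recent call last):
  File "f.py", line 5, in <module>
    F=np.array(F); print(s["time_s"].round(2),"F",F.mean(0).round(2),"push",-uv(F.mean(0))[0].round(2),F.std(0).round(2),"M",np.mean(M,0).round(3),"uv",uv(s["position"]*1000).round(2),"z",s["position"][2].round(4),"turn",go((0,0,0),YF)[1])
                         ^^^^^^^^^^^^^^^^^
AttributeError: 'float' object has no attribute 'round'
```

```bash
sed -i 's/s\["time_s"\].round(2)/round(s["time_s"],2)/' f.py; python3 f.py
```

```text
13.53 F [-4.94  0.04  0.49] push 4.93 [0.47 0.48 0.31] M [-0.022  1.147 -0.183] uv [ 624.06 -144.55] z 0.0281 turn [-0.08  0.06 -0.04]
```

>>> send_rows([
  [1, [0, -0.2, 0.5], [0, 0, 0]],
  [1, [0, -0.2, 0.5], [0, 0, 0]],
])

```text
time_s: 13.7
position: [0.6339, -0.094, 0.0281]
tcp_rot: [-1.245, 1.149, -1.149]
contact_force: [-5.1, 0.8, 0.0]
grip_width: 0.0152
```

```bash
python3 f.py
```

```text
13.95 F [-5.    0.35 -0.88] push 4.95 [0.39 0.44 0.4 ] M [-0.033  1.124 -0.154] uv [ 624.26 -144.6 ] z 0.0281 turn [-0.05  0.06 -0.04]
```

>>> send_rows([
  [1, [0, -0.2, 0.8], [0, 0.15, 0]],
  [1, [0, -0.2, 1.0], [0, 0.25, 0]],
  [1, [0, -0.2, 1.0], [0, 0.25, 0]],
])

```text
time_s: 14.2
position: [0.6342, -0.0941, 0.0281]
tcp_rot: [-1.245, 1.153, -1.151]
contact_force: [-5.0, -1.3, 1.7]
grip_width: 0.0154
```

```bash
python3 f.py
```

```text
14.45 F [-6.13  0.11  0.09] push 6.1 [0.32 0.21 0.3 ] M [-0.008  1.358  0.037] uv [ 624.64 -144.61] z 0.0281 turn [ 0.03 -0.15 -0.03]
```

>>> send_rows([
  [1, [0, -0.1, 0.8], [0, 0, 0]],
  [1, [0, -0.1, 1.2], [0, 0, 0]],
  [1, [0, -0.1, 1.2], [0, 0, 0]],
])

```text
time_s: 14.7
position: [0.6344, -0.094, 0.0281]
tcp_rot: [-1.247, 1.154, -1.15]
contact_force: [-7.3, -0.5, 2.5]
grip_width: 0.0155
```

```bash
python3 f.py
```

```text
14.95 F [-7.24 -0.01  1.54] push 7.21 [0.6  0.23 0.39] M [0.015 1.623 0.028] uv [ 624.8  -144.66] z 0.028 turn [ 0.16 -0.12 -0.02]
```

>>> send_rows([
  [1, [0, -0.2, 1.1], [0, 0, 0]],
  [1, [0, -0.2, 1.4], [0, 0, 0]],
  [1, [0, -0.2, 1.4], [0, 0, 0]],
  [1, [0, -0.2, 1.4], [0, 0, 0]],
])

```text
time_s: 15.28
position: [0.6345, -0.094, 0.0281]
tcp_rot: [-1.25, 1.155, -1.148]
contact_force: [-7.5, -0.2, 1.8]
grip_width: 0.015
```

```bash
python3 f.py
```

```text
15.53 F [-7.66 -0.73  2.06] push 7.69 [0.19 0.25 0.3 ] M [0.022 1.752 0.028] uv [ 624.98 -144.61] z 0.0281 turn [ 0.32 -0.09 -0.01]
```

>>> send_rows([
  [1, [0, -0.2, 1.2], [0.3, 0, 0]],
  [1, [0, -0.2, 1.4], [0.5, 0, 0]],
  [1, [0, -0.2, 1.4], [0.5, 0, 0]],
  [1, [0, -0.2, 1.4], [0.5, 0, 0]],
  [1, [0, -0.2, 1.4], [0.5, 0, 0]],
])

```text
time_s: 15.95
position: [0.6345, -0.094, 0.0279]
tcp_rot: [-1.246, 1.151, -1.151]
contact_force: [-8.6, -0.1, 1.8]
grip_width: 0.015
```

```bash
sed -i 's/range(5)/range(12)/' f.py; python3 f.py; python3 - <<'E'
from h import *
im=bot.capture("scene"); cv2.imwrite("pics/press.png",cv2.resize(im[190:345,290:460,::-1],None,fx=3.5,fy=3.5,interpolation=cv2.INTER_CUBIC))
E
```

```text
16.55 F [-7.75 -0.12  1.41] push 7.74 [0.64 0.43 0.39] M [ 0.025  1.787 -0.   ] uv [ 624.99 -144.62] z 0.028 turn [-0.01 -0.07  0.  ]
```

View pics/press.png

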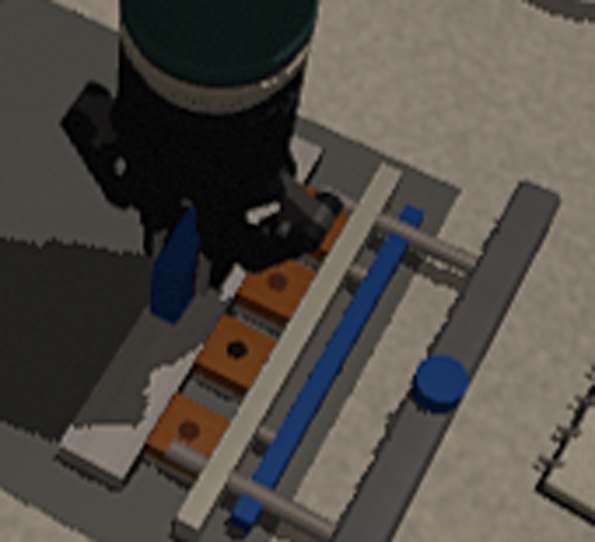

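All four blocks look to be between the face and the stop, reading 7.7 N with no yaw moment. A final small increase, then hold.

>>> send_rows([
  [1, [0, -0.1, 1.3], [0.2, 0, 0]],
  [1, [0, -0.1, 1.5], [0.3, 0, 0]],
  [1, [0, -0.1, 1.5], [0.3, 0, 0]],
  [1, [0, -0.1, 1.5], [0.3, 0, 0]],
])

```text
time_s: 16.93
position: [0.6345, -0.094, 0.0278]
tcp_rot: [-1.244, 1.149, -1.152]
contact_force: [-8.5, -0.1, 2.5]
grip_width: 0.0151
```

```bash
python3 f.py
```

```text
17.53 F [-8.44  0.1   2.35] push 8.41 [0.46 0.38 0.51] M [-0.024  1.872 -0.04 ] uv [ 624.94 -144.61] z 0.0277 turn [-0.12 -0.05  0.01]
```

Held 8.4 N for over half a second. Now releasing slowly so the blocks ride back with the stop.

>>> send_rows([
  [1, [0, -0.1, 1.2], [0.3, 0, 0]],
  [1, [0, -0.1, 0.9], [0.2, 0, 0]],
  [1, [0, -0.1, 0.6], [0.2, 0, 0]],
  [1, [0, -0.1, 0.3], [0.1, 0, 0]],
  [1, [0, 0, 0], [0, 0, 0]],
  [1, [0, 0, -0.3], [0, 0, 0]],
  [1, [0, 0, -0.6], [0, 0, 0]],
  [1, [0, 0, -0.9], [0, 0, 0]],
  [1, [0, 0, -1.2], [0, 0, 0]],
  [1, [0, 0, -1.5], [0, 0, 0]],
  [1, [0, 0, -1.8], [0, 0, 0]],
  [1, [0, 0, -2.1], [0, 0, 0]],
  [1, [0, 0, -2.4], [0, 0, 0]],
  [1, [0, 0, -2.7], [0, 0, 0]],
  [1, [0, 0, -3], [0, 0, 0]],
  [1, [0, 0, -3.3], [0, 0, 0]],
  [1, [0, 0, -3.6], [0, 0, 0]],
  [1, [0, 0, -4], [0, 0, 0]],
  [1, [0, 0, -4.5], [0, 0, 0]],
  [1, [0, 0, -5], [0, 0, 0]],
])

```text
time_s: 19.2
position: [0.6296, -0.0944, 0.0278]
tcp_rot: [-1.244, 1.149, -1.152]
contact_force: [-0.1, -0.0, -2.4]
grip_width: 0.0153
```

>>> send_rows([
  [1, [0, 0, -1], [0, 0, 0]],
  [1, [0, 0, -3], [0, 0, 0]],
  [1, [0, 0, -7], [0, 0, 0]],
  [1, [0, 0, -13], [0, 0, 0]],
  [1, [0, 0, -20], [0, 0, 0]],
  [1, [0, 0, -30], [0, 0, 0]],
  [1, [0, 0, -42], [0, 0, 0]],
  [1, [0, 0, -56], [0, 0, 0]],
  [1, [0, 0, -70], [0, 0, 0]],
  [1, [0, 0, -82], [0, 0, 0]],
  [1, [0, 0, -90], [0, 0, 0]],
  [1, [0, 0, -90], [0, 0, 0]],
  [1, [0, 0, -90], [0, 0, 0]],
])

```text
time_s: 20.28
position: [0.5399, -0.1018, 0.0279]
tcp_rot: [-1.244, 1.148, -1.152]
contact_force: [0.4, 0.8, -2.0]
grip_width: 0.0157
```

```bash
python3 f.py; python3 - <<'E'
from h import *
s=bot.sense(); print(s["grip_width"],"pitch/yaw",go((0,0,0),YF)[1]); im=bot.capture("scene")
for c in blobs(im,(5,120,40),(20,255,255),40)[:6]:
    r=rect("scene",c,.018); print(r,uv(r[:2]).round(1))
t=bot.capture("top")
for c in blobs(t,(5,120,40),(20,255,255),40)[:6]:
    r=rect("top",c,.018); print("top",r,uv(r[:2]).round(1))
k=lambda a,f:cv2.resize(a,None,fx=f,fy=f,interpolation=cv2.INTER_CUBIC)
a=k(im[190:345,300:450,::-1],2.6); b=k(t[125:230,260:420,::-1],2.5); b=cv2.copyMakeBorder(b,0,a.shape[0]-b.shape[0],0,0,cv2.BORDER_CONSTANT); cv2.imwrite("pics/after.png",np.hstack([a,b]))
E
```

```text
20.88 F [ 0.02  0.07 -2.47] push -0.03 [0.38 0.43 0.37] M [ 0.005  0.011 -0.008] uv [ 530.06 -144.48] z 0.0275 turn [-0.13 -0.05  0.01]
0.015371798074257568 pitch/yaw [-0.13 -0.05  0.01]
[958.6 157.9 853.8  16.4  90. ] [968.2  80.5]
[793.5 993.3 102.2  68.2  14.6] [870.6 926.5]
[ 674.4 -113.3   29.    30.     4.6] [ 663.1 -167. ]
[670.9 -70.6  28.9  33.2   5. ] [ 663.1 -124.2]
[ 678.3 -161.5   29.1   29.9    5.5] [ 663.2 -215.4]
[-230.4  -44.   176.2   16.3   89.9] [-233.2  -25.4]
top [ 951.2  -38.  1222.9   17.2   90. ] [ 945.1 -114.2]
top [ 872.2 -559.2  179.6   84.1   89.9] [ 824.5 -627.3]
top [ 672.8 -111.6   32.2   30.1    1.3] [ 661.7 -165.2]
top [668.9 -68.5  30.3  30.1   1.4] [ 661.3 -121.9]
top [ 676.4 -159.8   31.7   30.8    5.5] [ 661.4 -213.5]
top [666.1 -27.2  30.3  30.1   1.4] [661.8 -80.5]
```

View pics/after.png

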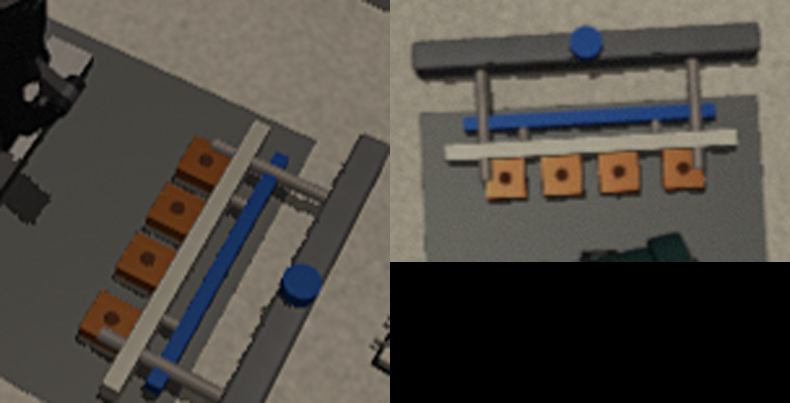

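Top view: the four blocks stand in one line against the white bar (rows about 193–197 in the full image), and the two cameras agree within 0.5 mm on their line. I'll check squareness by edge fits and work out the return.

```bash
python3 - <<'E'
from h import *
t=bot.capture("top"); cv2.imwrite("pics/top3.png",t[:,:,::-1])
hsv=cv2.cvtColor(t,cv2.COLOR_RGB2HSV); mk=cv2.inRange(hsv,(5,100,50),(22,255,255))
al=[]
for i,(a,b) in enumerate(((301,314),(324,336),(347,359),(370,384))):
    e=edge(t,a,b,lambda c:199,lambda c:209,-1); e2=edge(t,a,b,lambda c:202-(c-300)*.05-3,lambda c:209-(c-300)*.05,-1)
    e=e2; al.append(e); w=plane("top",e,.018)[:,:2]*1000; print(i,len(e),line("top",e,.018),"u",np.median([uv(p)[0] for p in w]).round(2))
print(line("top",np.vstack(al),.018))
print(go((520.3,265.6,90),14.6),go((520.3,265.6,30),14.6))
E
```

```text
0 13 [652.3  -29.79   2.43] u 647.72
1 12 [655.57 -72.96   5.46] u 647.57
2 12 [ 659.11 -114.57    6.96] u 647.86
3 14 [ 662.93 -160.43    1.6 ] u 648.15
[657.55 -95.19   4.67]
(array([-367.5,  -62.5,    9.7]), array([ -0.13, -10.05,   0.03])) (array([-367.6,   -2.5,    9.6]), array([ -0.13, -10.05,   0.03]))
```

>>> send_rows([
  [1, [0, -20, 0], [0, 0, 0]],
  [1, [0, -45, 0], [0, 0, 0]],
  [1, [-20, -62, 0], [0, -1, 0]],
  [1, [-50, -62, 1], [-0.1, -2, 0]],
  [1, [-85, -62, 2], [-0.1, -3, 0]],
  [1, [-120, -62, 3], [-0.1, -4, 0]],
  [1, [-155, -62, 4], [-0.1, -5, 0]],
  [1, [-190, -62, 5], [-0.1, -6, 0]],
  [1, [-225, -62, 6], [-0.1, -7, 0]],
  [1, [-260, -62, 7], [-0.1, -8, 0]],
  [1, [-295, -62, 8], [-0.1, -9, 0]],
  [1, [-325, -62, 9], [-0.1, -10, 0]],
  [1, [-350, -62, 9.5], [-0.1, -10, 0]],
  [1, [-367.5, -62, 9.7], [-0.1, -10, 0]],
  [1, [-367.5, -50, 9.7], [-0.1, -10, 0]],
  [1, [-367.5, -30, 9.7], [-0.1, -10, 0]],
  [1, [-367.5, -12, 9.7], [-0.1, -10, 0]],
  [1, [-367.5, -8, 9.7], [-0.1, -10, 0]],
  [1, [-367.5, -8, 9.7], [-0.1, -10, 0]],
])

```text
time_s: 22.62
position: [0.5194, 0.2642, 0.0338]
tcp_rot: [-1.322, 1.021, -1.021]
contact_force: [-0.5, 0.2, -2.7]
grip_width: 0.0156
```

```bash
python3 - <<'E'
from h import *
s=bot.sense(); print(s["time_s"],np.round(s["position"],4),np.round(s["contact_force"],2)); print(go((520.3,265.6,30),14.6))
E
```

```text
22.6167 [0.5194 0.2642 0.0338] [-0.49  0.24 -2.73]
(array([-1.1,  3.8,  1.3]), array([ 0.17, -0.08,  0.09]))
```

>>> send_rows([
  [1, [-1.1, 1, 1.3], [0.2, -0.1, 0.1]],
  [1, [-1.1, 2, 1.3], [0.2, -0.1, 0.1]],
  [1, [-1.1, 3, 1.3], [0.2, -0.1, 0.1]],
  [1, [-1.1, 4, 1.3], [0.2, -0.1, 0.1]],
  [1, [-1.1, 5, 1.3], [0.2, -0.1, 0.1]],
  [1, [-1.1, 5, 1.3], [0.2, -0.1, 0.1]],
])

```text
time_s: 23.12
position: [0.5204, 0.2656, 0.029]
tcp_rot: [-1.318, 1.019, -1.019]
contact_force: [0.6, 0.8, -2.1]
grip_width: 0.0156
```

>>> send_rows([
  [1, [0, 0.5, 0], [0, 0, 0]],
  [1, [0, 1, 0], [0, 0, 0]],
  [1, [0, 1, 0], [0, 0, 0]],
])

```text
time_s: 23.37
position: [0.5205, 0.2655, 0.028]
tcp_rot: [-1.318, 1.019, -1.02]
contact_force: [-0.1, 0.5, -3.0]
grip_width: 0.0152
```

>>> send_rows([
  [1, [0, 0.4, 0], [0, 0, 0]],
  [1, [0, 0.8, 0], [0, 0, 0]],
  [1, [0, 0.8, 0], [0, 0, 0]],
])

```text
time_s: 23.62
position: [0.5204, 0.2656, 0.0273]
tcp_rot: [-1.319, 1.019, -1.02]
contact_force: [-0.8, -0.5, -0.9]
grip_width: 0.0152
```

```bash
python3 - <<'E'
from h import *
s=bot.sense(); print(s["time_s"],np.round(s["position"],4),np.round(s["contact_force"],2),np.round(s["ft_torque"],3)); print(go((520.3,265.6,27.4),14.6))
E
```

```text
23.6167 [0.5204 0.2656 0.0273] [-0.81 -0.54 -0.94] [-0.154  0.14  -0.022]
(array([-0. , -0.1, -0.1]), array([-0.05,  0.02,  0.  ]))
```

>>> send_rows([
  [1, [0, 0.4, 0], [0, 0, 0]],
  [1, [0, 0.5, 0], [0, 0, 0]],
  [1, [0, 0.5, 0], [0, 0, 0]],
])

```text
time_s: 23.87
position: [0.5204, 0.2656, 0.0273]
tcp_rot: [-1.319, 1.018, -1.02]
contact_force: [-3.3, -1.3, 4.7]
grip_width: 0.0152
```

>>> send_rows([
  [0.85, [0, 0, 0], [0, 0, 0]],
  [0.7, [0, 0, 0], [0, 0, 0]],
  [0.5, [0, 0, 0], [0, 0, 0]],
  [0.3, [0, 0, 0], [0, 0, 0]],
  [0.2, [0, 0, 0], [0, 0, 0]],
  [0.2, [0, 0, 0], [0, 0, 0]],
  [0.2, [0, 0, 0], [0, 0, 0]],
  [0.2, [0, 0, 0], [0, 0, 0]],
])

```text
time_s: 24.53
position: [0.5205, 0.2656, 0.0273]
tcp_rot: [-1.319, 1.018, -1.02]
contact_force: [0.3, 0.2, -0.0]
grip_width: 0.0685
```

>>> send_rows([
  [0.2, [0, -10, 0], [0, 0, 0]],
  [0.2, [0, -30, 0], [0, 0, 0]],
  [0.2, [0, -60, 0], [0, 0, 0]],
  [0.2, [0, -100, 0], [0, 0, 0]],
  [0.2, [0, -140, 0], [0, 0, 0]],
  [0.2, [0, -180, 0], [0, 0, 0]],
  [0.2, [60, -210, 0], [0, 0, 0]],
  [0.2, [100, -230, 0], [0, 0, 0]],
  [0.2, [140, -230, -20], [0, 0, 0]],
  [0.2, [180, -230, -40], [0, 0, 0]],
  [0.2, [220, -230, -60], [0, 0, 0]],
  [0.2, [260, -230, -60], [0, 0, 0]],
  [0.2, [300, -230, -60], [0, 0, 0]],
  [0.2, [330, -230, -60], [0, 0, 0]],
  [0.2, [330, -230, -60], [0, 0, 0]],
  [0.2, [330, -230, -60], [0, 0, 0]],
])

```text
time_s: 25.87
position: [0.5457, -0.0749, 0.2578]
tcp_rot: [-1.317, 1.024, -1.028]
contact_force: [0.3, -0.5, 0.4]
grip_width: 0.0684
```

```bash
python3 - <<'E'
from h import *
s=bot.sense(); print(s["time_s"],np.round(s["position"],3),s["grip_width"],np.round(s["contact_force"],2))
im=bot.capture("top"); cv2.imwrite("pics/end_top.png",im[:,:,::-1]); cv2.imwrite("pics/end_scene.png",bot.capture("scene")[:,:,::-1])
hsv=cv2.cvtColor(im,cv2.COLOR_RGB2HSV); mk=cv2.inRange(hsv,(0,0,110),(180,90,255))
c=[c for c in blobs(im,(100,120,40),(125,255,255),25) if 480<rect("top",c,.002)[0]<560][0]; print("mat",rect("top",c,.002))
h=np.zeros_like(mk); cv2.fillPoly(h,[cv2.convexHull(c)],255); h=cv2.erode(h,np.ones((3,3)))
for d in cv2.findContours(mk&h,cv2.RETR_EXTERNAL,cv2.CHAIN_APPROX_NONE)[0]:
    if cv2.contourArea(d)>100: print("bar",rect("top",d,.016))
for c in blobs(im,(5,120,40),(20,255,255),40)[:8]:
    r=rect("top",c,.018)
    if r[0]<700: print("block",r,uv(r[:2]).round(1))
E
```

```text
25.8667 [ 0.546 -0.075  0.258] 0.06836222211450307 [ 0.26 -0.49  0.39]
mat [523.4 262.3  73.6 248.3  15.1]
bar [528.1 268.1  34.7 210.6  14.6]
block [678.4 -69.2  11.4  28.2   1.3] [ 670.7 -123.4]
block [ 681.3 -110.5   11.4   28.2    1.3] [ 670.2 -164.8]
block [674.6 -28.8  13.3  22.6   1.6] [670.1 -82.8]
block [ 680.5 -164.4   39.9   15.3   43.7] [ 665.1 -218.4]
```

No more pictures, so I'll check numerically with the scene camera, comparing against the first picture and the post-release one.

```bash
python3 - <<'E'
from h import *
im=cv2.imread("pics/end_scene.png")[:,:,::-1]; 
for c in blobs(np.ascontiguousarray(im),(5,120,40),(20,255,255),40)[:9]:
    r=rect("scene",c,.018)
    if 600<r[0]<700 and abs(r[1])<250: print("block",r,uv(r[:2]).round(1))
for n,w in(("top",("dish_a","wash_bottle")),("scene",("dish_a","wash_bottle"))):
    a=cv2.cvtColor(cv2.imread(f"pics/{n}0.png"),6); b=cv2.cvtColor(cv2.imread(f"pics/end_{n}.png"),6)
    for q,(r,c,k) in {"top":{"dish_a":(177,178,28),"dish_b":(268,502,28),"bottle":(180,512,34)},"scene":{"dish_a":(177,456,26),"dish_b":(388,179,34),"bottle":(430,260,45)}}[n].items():
        s=np.s_[max(r-k,0):r+k,max(c-k,0):c+k]; A,B=np.float32(a[s]),np.float32(b[s]); print(n,q,np.round(cv2.phaseCorrelate(A,B),2),"meandiff",np.abs(A-B).mean().round(1))
E
```

```text
block [ 674.4 -114.5   28.8   32.5    4.9] [ 663.  -168.2]
block [670.8 -70.7  29.2  33.2   5. ] [ 663.  -124.3]
block [ 678.2 -161.5   29.3   29.8    5.5] [ 663.1 -215.4]
block [667.5 -27.6  28.7  30.7   4.9] [663.1 -81. ]Traceback (most recent call last):
  File "<stdin>", line 9, in <module>
    return _wrapfunc(a, 'round', decimals=decimals, out=out)
    return _wrapit(obj, method, *args, **kwds)
    conv = _array_converter(obj)
ValueError: setting an array element with a sequence. The requested array has an inhomogeneous shape after 1 dimensions. The detected shape was (2,) + inhomogeneous part.
```

```bash
python3 -c "
from plant import bot
print(bot.sign_off())"
```

```text
the job is handed in; nothing more can be done
None
```

I pushed the four amber blocks into one row against the white stop, laid the straightedge back on its mat, and handed the job in at about 26 s of the 72 s allowed.

- **Press:** about 8.4 N averaged over the final 0.6 s hold. Before that it built up in steps of 5 to 7.7 N. No reading I saw came near 12 N, and I cancelled the yaw moment by feel. I released slowly so the blocks followed the stop back.
- **Row:** after I backed off, the scene camera put all four blocks within 0.1 mm of one line, turned 4.9–5.5° against the stop's 4.6°. Edge fits from the top camera spread 0.6 mm, with single-block angles too noisy to use (1.6–7.0°). The line through all four edges came out at 4.67°.
- **Rods:** the near guide rod looked as if it might catch the end block, but it runs above the blocks and caused no resistance.
- **Straightedge:** lying flat on the mat at the same angle as before (14.6°), about 1.9 mm from where it first lay.

**Not confirmed:**
- The picture limit was reached, so I could not view the final picture.
- The last top-camera block readings were unusable, because the arm partly covered and shaded the row.
- My comparison of the dishes and bottle against the first picture stopped on a script error. The arm's path stayed clear of them, but I did not check them by measurement.

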